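Set the bench timer without letting it spin

TASK

Set the light, loose bench timer for the next polishing batch: lean on it as you turn its stiff dial so that it neither spins nor slides on the bench, wind the dial clockwise fully to its end stop, then turn it back until its pointer lines up with the small raised tab beside the dial. Then let go of the dial, and press the round start button in front of the dial fully home, where it stays. Lean gently, with no more than about 2.5 kg (25 N), and leave everything else on the bench where it is.

Things in the scene. Friction and masses are not known exactly. Their poses are not given: they have to be found in the camera images.
- timer: Bench timer: a light plain white plastic box, 150 (x) x 110 (y) x 56 mm high with its four 6 mm feet, about 0.3 kg, loose on the bench. Origin: centre of its underside; z up; its -x side (dark window, start button) is the front. If the dial is only turned, the whole timer spins; with 10 to 20 N of downward push on the dial the feet hold. It has no give: 1 mm too low is many newtons.
- dial (a joint): Black dial on top: disc of 23 mm radius, 6 mm thick, with an upright grip bar 40 long, 12 wide, 34 mm high (bar 63 to 97 mm over the bench). Rad: 0 at the anticlockwise end, grows clockwise seen from above, end stop at 1.6. Friction 0.32 N m, stays where left. At the stop the moment rises (by 0.1 N m or more); turning on spins the timer.
- dial_grip (a point): Point on the dial's vertical axis (8 mm behind the timer's centre, towards its +x), 87 mm over the bench, 10 mm below the bar's top. x: along the bar, towards the pointer end (white line on the bar's top, small nose on the disc); z up. At dial value 0 the pointer is 0.8 rad anticlockwise of the timer's +x.
- mark (a joint): Angle of the small raised tab beside the dial, in the same sense and with the same zero as the dial: the pointer is at the tab when the dial's value equals this one. The tab is stiff and stays put.
- mark_tab (a point): Top of the raised tab: a black block 12 x 7 mm, 5 mm high, standing on the timer's top 37 mm from the dial's axis, 62 mm over the bench. x: from the dial's axis outwards through the tab.
- start (a joint): The start button, a round grey post of 9 mm radius on the timer's top, 58 mm in front (-x of the timer) of the timer's centre. Value in m: 0 up, 0.006 fully down. Needs 4 N to move, then a hard stop, no spring: it stays where it is pushed.
- start_top (a point): Centre of the start button's top face, 68 mm over the bench when up, 62 mm when fully down (case top 56 mm).
- timer_corner (a point): The far left top corner of the timer's case (+x 75, +y 55 mm, 56 mm high); shows whether the timer has shifted or spun.
- table: The wooden bench; its top is at height 0. The timer's feet (at x +-62, y +-38 mm of the timer) rub on it with friction 0.5 to 0.7.
- doming_block: Steel cube, 50 mm, to the left of the timer; leave alone. Origin: centre of underside.
- jar: Jar, 60 mm wide, 70 mm high, to the right of the timer; leave alone. Origin: centre of underside.
- hammer: Hammer lying beyond the timer, 220 mm long, handle along its -x; leave alone. Origin: middle of its length, on the bench.
- ring_cone: Standing aluminium ring cone, 56 mm wide foot, 104 mm high; leave alone. Origin: centre of underside.
- brush: Brush lying on the bench, 170 mm long along its x; leave alone. Origin: middle of its length, on the bench.
- dish: White dish, 100 mm wide, 18 mm high; leave alone. Origin: centre of underside.
- wood_rest: Wooden block, 100 x 45 x 30 mm; leave alone. Origin: centre of underside.
Not all that is in view belongs to the job. Leave any blue or brown look-alike of the timer alone.

How it is judged:
On the way, in this order (a step that is already met when the one before it is completed fails the run):
1. the dial is wound clockwise to its end stop (1.57 rad or more) (value of joint dial above 1.57 rad), for 0.1 s.
2. the dial is turned back: pointer within 0.1 rad of the tab, and let go (angle between the x axis of dial_grip and the x axis of mark_tab, either way round below 0.1 rad and contact force between the fingers and timer below 0.1 N), for 0.2 s.
3. the start button is pushed down (5 mm or more of its 6 mm) (value of joint start above 0.005 m), for 0.1 s.
At the end, for the whole second after the job is handed in: The pointer is within 0.1 rad of the tab, the start button is at least 5 mm down, the timer stands flat, at rest and released, its corner within 15 mm of where it was at the start (all of step 2 and value of joint start above 0.005 m and distance of timer_corner from where it was at the start of the episode below 0.015 m and angle between timer's own z axis and vertical below 0.03 rad and linear speed of timer below 0.01 m/s); the robot touches nothing.
It fails at once if the timer spins or slides: its corner moves more than 15 mm (distance of timer_corner from where it was at the start of the episode above 0.015 m).
It fails at once if the timer is pressed on the bench with more than 30 N (its weight of about 3 N included) (contact force between timer and table above 30 N).
It fails at once if the timer is tipped or lifted (angle between timer's own z axis and vertical above 0.12 rad or height (world z) of timer above 0.012 m).
It fails at once if something else on the bench is moved more than 20 mm (distance of any of doming_block, jar, hammer, ring_cone, brush, dish, wood_rest from where it was at the start of the episode above 0.02 m).
It also fails if it takes over 70 s, if anything falls off the work surface, if the arm or the gripper's body presses on something with over 40 N, if the wrist force passes 120 N, or if a joint passes its speed limit or range.

ROBOT

A 7-joint arm with a two-finger parallel gripper is mounted at the origin on the work surface. World frame = base frame: x ahead of the robot, y to its left, z up, the work surface at z = 0. Lengths are in m, angles in rad, forces in N, time in s.
With the tool pointing down it reaches from about 0.425 to 0.925 m from the base axis. Payload 6.8 kg.
Tool frame: the origin (TCP) lies at the centre of the arm's flange, where the gripper is bolted on; the fingertips stand 173 mm ahead of it and the grasp point (between the pads) lies 155 mm ahead of it (finger_overhang is the distance from the TCP to the fingertips, in m); y points along the fingers, z is the direction in which the jaws open and shut, and the axes are right-handed (so a half turn about y gives the same grasp; the last joint's range is limited). The gripper opens to 85 mm and grips with 20 to 120 N. Pads are 22 mm wide; open, the fingers measure 114 mm over their backs; the gripper's body (76 mm by 85 mm) begins 54 mm behind the grasp point. The pads swing forward as they close: fully open they stand 13 mm farther back than shut.
Start: joints at [-1.451, 0.477, 0.022, 1.555, -0.011, 1.109, -0.083], TCP at [0.152, 0.658, 0.405] pointing down, gripper open.
Joint ranges: [-2.96, 2.96], [-0.34, 2.1], [-1.41, 1.46], [0.24, 2.44], [-1.37, 4.51], [0.17, 1.92], [-2.96, 2.96]. Speed limits (rad/s): [2.39, 2.39, 3.14, 3.14, 3.14, 3.14, 3.14].

INTERFACE

Orientations are given as a rotation vector (axis times angle).
In Python, from bench import get_obs, grab_frame, hand_in, finger_overhang gives the robot as it stands. The module is installed in compiled form; this text tells all that it offers.
- The arm moves only by the shell command python3 -m jog 'ROWS' [FORCE]. ROWS is JSON, a list of rows, each a list of 3 entries, a list of its own where there are three numbers: the shift along the tool's x, y, z in cm, then the turn about the tool's y in rad, then the gripper command: -1 is fully open, 1 is shut, values between are in proportion. In form: [[[x, y, z], twist, gripper], ...]. A call has 1 to 10 rows; each row is the pose to reach, as a shift and turn from the pose commanded when the call began, along the tool's axes at that moment; what a row does not reach only later rows make up. A row lasts 1/8 s, in which the tool goes at most 62.5 mm and 10.7 degrees, less where a joint would pass 70% of its speed; a pose out of reach is approached as far as the arm can. A call with a gripper value outside its range is refused whole. The fingers move at their own pace and stop on an object; FORCE is the grip in N (left out, the last holds). Time passes only in rows, so rows that repeat a pose let the fingers close. It gives the time, the measured TCP pose, the force and the opening at its end, in the units of the state.
- get_obs(): the state, without advancing time (a new reading comes with each control period).
- grab_frame(name): name is "side" or "top"; returns a dict with "image" (420x560x3 uint8, blue, green, red), "fx", "fy", "cx", "cy" (pixels), "distortion" ([k1, k2, p1, p2, k3] as OpenCV has them; the pictures are not rectified), "origin" and "rotation" of the camera in the world. Camera axes: x right, y up, looking along -z (the intrinsics and any distortion apply to the point x, -y, -z); pixel columns grow to the right and rows downward; lengths in m; the calibration is good to about 2 mm. A picture is of the moment at which its call begins. There is no depth.
- hand_in(): hands the job in, once; it reports no verdict.
The state is a dict: "clock": time; "joints": joint angles; "qvel": joint speeds; "tau": joint torques, N m; "tcp_pos": TCP position; "orientation": TCP orientation; "contact_force": force on the tool from outside, world axes, zero at the start; "moment": the same for the moment, N m; "grip_width": finger opening in m.
Only numpy, scipy, OpenCV 4.12 (cv2) and the standard library are available. Lean on these libraries where they do the work, as an engineer would, in place of code of your own. Each camera call takes 0.05 s, during which the arm holds its last target.

## Working session

There is one attempt and no reset: what is moved stays moved. The work goes in short steps, Python scripts to look and compute and a shell command to move; the robot and the scene stay as the last step left them, time stands still between calls to the robot, and variables do not carry over. Pictures are saved under pics/ and viewed, and the job is handed in when it is done.

```bash
ls; mkdir -p pics; cat > h.py <<'E'
import numpy as np, cv2
from scipy.spatial.transform import Rotation as R
from bench import get_obs, grab_frame, finger_overhang
def ray(f,u,v):
    K=np.array([[f['fx'],0,f['cx']],[0,f['fy'],f['cy']],[0,0,1.]])
    p=cv2.undistortPoints(np.array([[[u,v]]],float),K,np.array(f['distortion'],float))[0,0]
    d=np.array(f['rotation'])@np.array([p[0],-p[1],-1.])
    return np.array(f['origin'],float),d
def onz(f,u,v,z):
    o,d=ray(f,u,v); return o+d*(z-o[2])/d[2]
def proj(f,P):
    c=np.array(f['rotation']).T@(np.array(P)-np.array(f['origin']))
    K=np.array([[f['fx'],0,f['cx']],[0,f['fy'],f['cy']],[0,0,1.]])
    return cv2.projectPoints(np.array([[c[0],-c[1],-c[2]]]),np.zeros(3),np.zeros(3),K,np.array(f['distortion'],float))[0][0,0]
E
python3 - <<'E'
from h import *
o=get_obs()
for k,v in o.items(): print(k,np.round(v,4))
print(R.from_rotvec(o['orientation']).as_matrix().round(3), finger_overhang if not callable(finger_overhang) else finger_overhang())
for n in('side','top'):
    f=grab_frame(n); cv2.imwrite(f'pics/{n}0.png',f['image'])
    print({k:np.round(v,4).tolist() for k,v in f.items() if k!='image'})
E
```

```text
pics
clock 0.0
joints [-1.4511  0.4778  0.0224  1.5565 -0.0115  1.1093 -0.0831]
qvel [ 0.0001 -0.0004 -0.0024  0.0003 -0.0011 -0.0022  0.0002]
tau [-5.00000e-04 -5.96447e+01  1.60790e+00 -2.81203e+01  1.25000e-02
  9.20000e-03 -0.00000e+00]
tcp_pos [0.1523 0.6573 0.4037]
orientation [-1.5653  0.1789 -0.1788]
contact_force [ 0.0141  0.5084 -0.5694]
moment [-0.0377  0.0367  0.0365]
grip_width 0.0855
[[ 0.974 -0.     0.226]
 [-0.226 -0.002  0.974]
 [ 0.    -1.    -0.002]] 0.1734
{'fx': 437.7543, 'fy': 437.7543, 'cx': 272.6186, 'cy': 210.431, 'distortion': [-0.0809, 0.0, 0.0, 0.0, 0.0], 'origin': [0.2317, -0.8349, 1.0652], 'rotation': [0.7449, -0.1389, -0.2943]}
{'fx': 423.5457, 'fy': 423.5457, 'cx': 280.3615, 'cy': 202.5254, 'distortion': [0.0194, 0.0, 0.0, 0.0, 0.0], 'origin': [0.4297, 0.0231, 1.2246], 'rotation': [0.0324, -0.0687, -1.5506]}
```

```bash
sed -i "s/np.array(f\['rotation'\])/R.from_rotvec(f['rotation']).as_matrix()/" h.py; cat h.py | grep from_rotvec
```

```text
d=R.from_rotvec(f['rotation']).as_matrix()@np.array([p[0],-p[1],-1.])
    c=R.from_rotvec(f['rotation']).as_matrix().T@(np.array(P)-np.array(f['origin']))
```

View pics/side0.png

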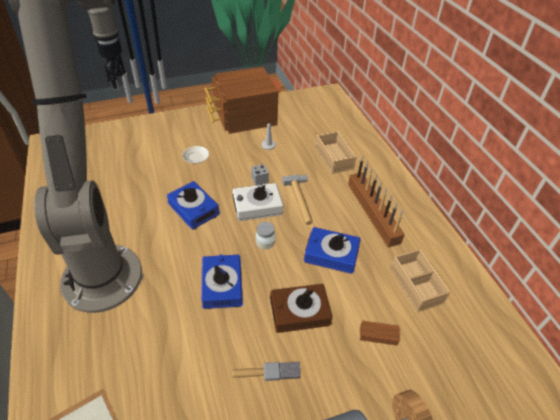

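View pics/top0.png

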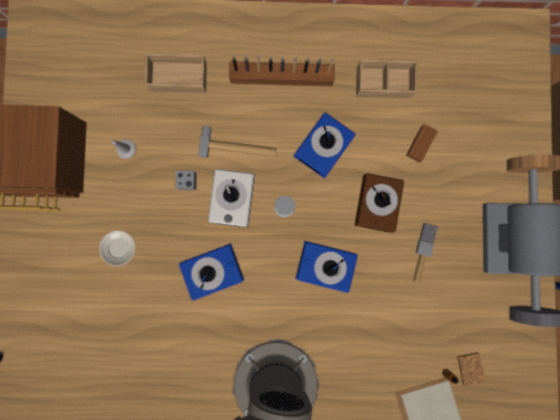

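The white box at top (231,198), side (257,200), fits "plain white". The look-alikes are blue at top (325,145), (211,272) and (327,267), and brown at (381,202). I'll enlarge it to confirm.

```bash
python3 - <<'E'
from h import *
a=cv2.imread('pics/top0.png')[160:236,160:310]; b=cv2.imread('pics/side0.png')[150:260,215:325]
cv2.imwrite('pics/crop_t.png',cv2.resize(a,None,fx=5,fy=5,interpolation=cv2.INTER_CUBIC))
cv2.imwrite('pics/crop_s.png',cv2.resize(b,None,fx=5,fy=5,interpolation=cv2.INTER_CUBIC))
E
```

```text
(no output)
```

View pics/crop_t.png

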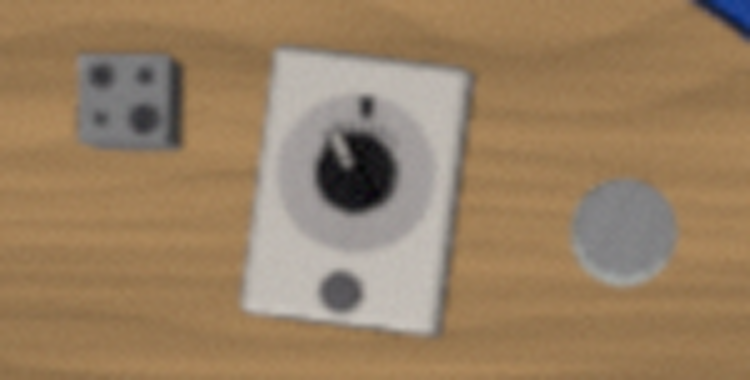

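View pics/crop_s.png

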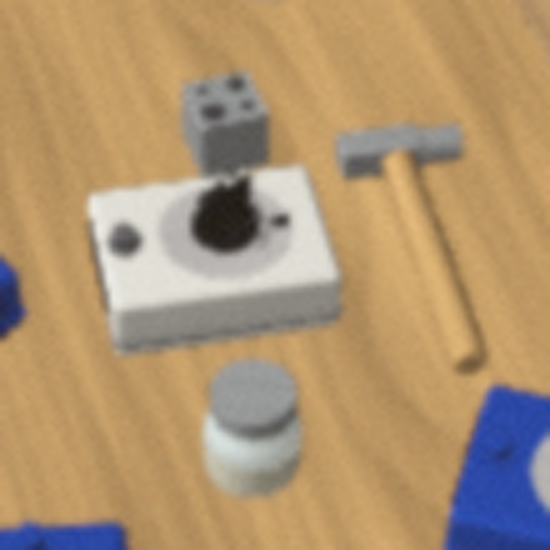

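The crop confirms it: white case, dial, button in front (crop 341,291), tab at (366,107) and the white pointer line at (340,150). Next I measure them.

```bash
cat > m.py <<'E'
from h import *
f=grab_frame('top') 
im=f['image']; cv2.imwrite('pics/last_top.png',im)
hsv=cv2.cvtColor(im,cv2.COLOR_BGR2HSV)
roi=np.zeros(im.shape[:2],np.uint8); roi[160:236,200:266]=255
m=((hsv[...,1]<45)&(hsv[...,2]>130)).astype(np.uint8)*255&roi
m=cv2.morphologyEx(m,cv2.MORPH_OPEN,np.ones((3,3)))
cs,_=cv2.findContours(m,cv2.RETR_EXTERNAL,cv2.CHAIN_APPROX_NONE); c=max(cs,key=cv2.contourArea)
bp=cv2.boxPoints(cv2.minAreaRect(cv2.convexHull(c)))
P=np.array([onz(f,*p,.056) for p in bp])[:,:2]
print('px',bp.round(1).tolist()); print('corners',P.round(4).tolist(), 'sides',[np.linalg.norm(P[i]-P[i-1]).round(4) for i in range(4)])
ctr=P.mean(0); e=[P[i]-P[i-1] for i in range(4)]; L=max(e,key=np.linalg.norm); 
if L[0]<0:L=-L
yaw=np.arctan2(L[1],L[0]); print('centre',ctr.round(4),'yaw',yaw.round(4))
C=np.array([[np.cos(yaw),-np.sin(yaw)],[np.sin(yaw),np.cos(yaw)]])
print('pred axis',(ctr+C@[.008,0]).round(4),'start',(ctr+C@[-.058,0]).round(4),'corner',(ctr+C@[.075,.055]).round(4))
# dark blobs
hull=np.zeros_like(m); cv2.fillPoly(hull,[bp.astype(int)],255); hull=cv2.erode(hull,np.ones((5,5)))
d=((hsv[...,2]<115).astype(np.uint8)*255)&hull
n,l,s,cc=cv2.connectedComponentsWithStats(d)
for i in range(1,n): print(s[i].tolist(),cc[i].round(2), 'z56',onz(f,*cc[i],.056)[:2].round(4),'z62',onz(f,*cc[i],.062)[:2].round(4),'z68',onz(f,*cc[i],.068)[:2].round(4))
E
python3 m.py; python3 - <<'E'
from h import *
im=cv2.imread('pics/last_top.png')
g=cv2.cvtColor(im,cv2.COLOR_BGR2GRAY)
np.set_printoptions(linewidth=250)
print(g[176:206,222:246])
E
```

```text
px [[207.8000030517578, 221.8000030517578], [214.39999389648438, 168.60000610351562], [253.3000030517578, 173.39999389648438], [246.6999969482422, 226.6999969482422]]
corners [[0.4483, 0.195], [0.5959, 0.181], [0.5848, 0.0732], [0.4369, 0.0882]] sides [np.float64(0.1074), np.float64(0.1483), np.float64(0.1083), np.float64(0.1486)]
centre [0.5165 0.1343] yaw -0.1005
pred axis [0.5244 0.1335] start [0.4588 0.1402] corner [0.5966 0.1815]
[232, 179, 3, 5, 11] [233. 181.] z56 [0.5624 0.1289] z62 [0.5618 0.1283] z68 [0.5611 0.1278]
[223, 186, 17, 17, 218] [230.87 194.06] z56 [0.5261 0.1338] z62 [0.5256 0.1332] z68 [0.5251 0.1327]
[224, 215, 8, 7, 42] [227.67 218.  ] z56 [0.4599 0.1409] z62 [0.4597 0.1402] z68 [0.4595 0.1396]
[[183 182 183 184 183 183 184 184 184 185 183 184 186 183 183 182 184 184 184 183 186 182 184 182]
 [184 183 185 185 183 185 184 185 183 184 182 186 183 184 183 183 184 183 184 187 186 183 182 182]
 [183 183 184 183 184 181 180 174 174 173 169 167 172 179 181 184 183 183 183 184 184 185 183 187]
 [183 181 181 176 170 170 167 162 158 148 117 108 125 161 173 178 181 182 
[... 1899 characters left out ...]
5 159]
 [157 141 100  60  32  30  26  25  28  22  17  15  17  27  46  83 121 147 154 155 157 155 156 164]
 [154 149 135  99  68  41  31  21  22  26  14  17  31  51  82 118 145 154 156 152 155 156 158 166]
 [155 155 149 134 114  85  61  40  37  38  43  62  80 101 124 142 152 155 155 155 154 156 161 169]
 [157 155 155 152 146 136 117  94  80  86  94 112 134 143 149 155 155 156 156 155 154 156 163 178]
 [157 156 154 153 156 151 147 138 136 138 142 144 150 152 156 156 153 153 154 155 155 160 165 181]
 [156 155 151 154 153 154 154 149 151 153 156 151 151 153 155 155 155 154 153 156 159 168 179 186]
 [153 157 154 155 157 154 151 150 150 151 155 154 153 154 154 155 156 158 154 156 167 178 184 186]]
```

```bash
cat > lin.py <<'E'
import sys
from h import *
def line(f,axis):
    # white line pixels: bright-in-black near axis, subpixel per row/col centroid
    im=cv2.cvtColor(f['image'],cv2.COLOR_BGR2GRAY).astype(float)
    return im
E
python3 - <<'E'
from h import *
f=grab_frame('top')
ax=np.array([.5248,.1333])
print('axis px z97',proj(f,[*ax,.097]), 'z63',proj(f,[*ax,.063]))
for (u,v) in [(226.85,186.5),(227.35,188),(227.8,190),(228.6,192),(229.0,193)]:
    p=onz(f,u,v,.097)[:2]; print(p.round(4),(p-ax).round(4),np.arctan2(*(p-ax)[::-1]).round(3))
a=onz(f,227.2,187,.097)[:2];b=onz(f,229,192.6,.097)[:2];print('line dir',np.arctan2(*(a-b)[::-1]))
g=grab_frame('side')
for n,P in dict(axis_top=[*ax,.097],tab=[.5616,.1283,.061],start=[.459,.140,.068]).items(): print(n,proj(g,P).round(1))
E
```

```text
axis px z97 [229.62009292 193.24431518] z63 [230.80679625 194.31125633]
[0.5427 0.1411] [0.0179 0.0078] 0.413
[0.5387 0.1397] [0.0139 0.0064] 0.432
[0.5334 0.1384] [0.0086 0.0051] 0.533
[0.5281 0.1361] [0.0033 0.0028] 0.708
[0.5254 0.135 ] [0.0006 0.0017] 1.215
line dir 0.3349382562331892
axis_top [259.  187.3]
tab [270.3 194. ]
start [238.9 196.5]
```

Side-view checks agree: tab predicted at (270,194), seen at (271,194). The dial axis is at about (0.525, 0.133) and the pointer at about 0.38 rad in world, so dial v is about 0.32. The tab is at about v=0.83. I move above the dial first.

```bash
python3 -m jog '[[[4,0,-3.5],-0.05,-0.2],[[9,0,-8],-0.1,-0.2],[[14,0,-12.4],-0.15,-0.2],[[19,0,-16.8],-0.2,-0.2],[[24,0,-21.3],-0.3,-0.2],[[29,0,-25.7],-0.4,-0.2],[[34,0,-30.1],-0.5,-0.2],[[39,0,-34.5],-0.55,-0.2],[[44,0,-39],-0.6,-0.2],[[48.1,0,-42.6],-0.61,-0.2]]' 30; cat > st.py <<'E'
from h import *
o=get_obs(); M=R.from_rotvec(o['orientation']).as_matrix()
tip=np.array(o['tcp_pos'])+M[:,1]*.155
print('t',o['clock'],'tcp',np.round(o['tcp_pos'],4),'grasp',tip.round(4),'xang',np.arctan2(M[1,0],M[0,0]).round(4),'y',M[:,1].round(4),'F',np.round(o['contact_force'],2),'M',np.round(o['moment'],3),'w',np.round(o['grip_width'],4),'j7',o['joints'][6])
E
python3 st.py
```

```text
clock: 1.5
tcp_pos: [0.51, 0.1541, 0.405]
orientation: [-1.549, -0.301, 0.3]
contact_force: [0.1, 0.1, 0.2]
grip_width: 0.0512
t 1.5 tcp [0.51   0.1541 0.405 ] grasp [0.5101 0.1541 0.25  ] xang 0.3832 y [ 5.e-04  5.e-04 -1.e+00] F [0.11 0.06 0.22] M [ 0.02  -0.037  0.026] w 0.0512 j7 1.601591265498606
```

```bash
python3 -m jog '[[[0,0,0],0,-0.2],[[0,0,0],0,-0.2],[[0,0,0],0,-0.2]]' >/dev/null; python3 st.py;  python3 - <<'E'
from h import *
for n in('top','side'):
    f=grab_frame(n); cv2.imwrite(f'pics/{n}1.png',f['image'])
E
```

```text
t 1.875 tcp [0.5084 0.1575 0.4046] grasp [0.5083 0.1576 0.2496] xang 0.3851 y [-5.e-04  5.e-04 -1.e+00] F [-0.24  0.54  0.63] M [ 0.015 -0.006 -0.004] w 0.0515 j7 1.595918062816003
```

View pics/side1.png

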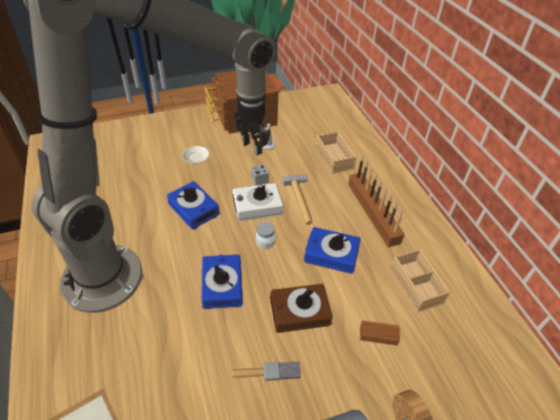

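```bash
python3 -m jog '[[[0.3,2,-1.4],0,-0.2],[[0.63,5,-2.87],0,-0.2],[[0.63,9,-2.87],0,-0.2],[[0.63,11,-2.87],0,-0.2],[[0.63,12.4,-2.87],0,-0.2],[[0.63,12.4,-2.87],0,-0.2],[[0.63,12.4,-2.87],0,-0.2]]' >/dev/null; python3 st.py;  python3 - <<'E'
from h import *
for n in('top','side'):
    f=grab_frame(n); cv2.imwrite(f'pics/{n}2.png',cv2.resize(f['image'][130:250,190:330] if n=='side' else f['image'][140:250,170:300],None,fx=5,fy=5,interpolation=cv2.INTER_CUBIC))
E
```

```text
t 2.85 tcp [0.5261 0.1319 0.2815] grasp [0.5263 0.132  0.1265] xang 0.3825 y [ 1.4e-03  6.0e-04 -1.0e+00] F [ 1.44 -0.62  1.21] M [-0.018 -0.017  0.001] w 0.0512 j7 1.7007990953216525
```

View pics/side2.png

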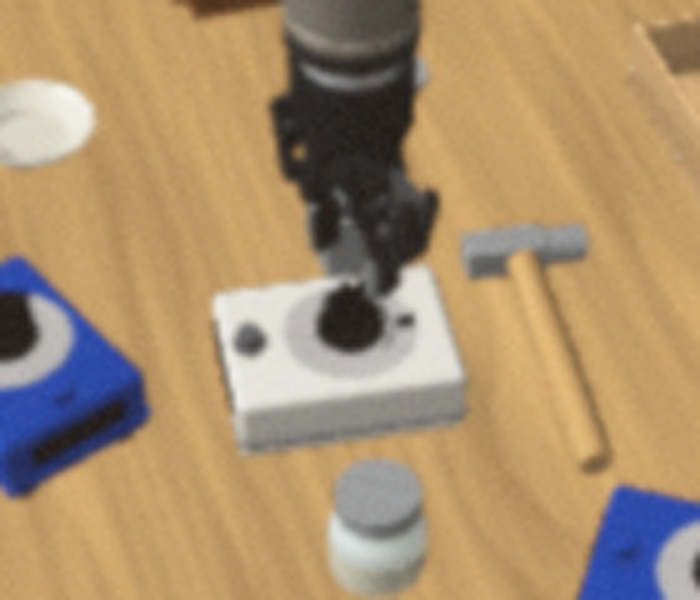

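View pics/top2.png

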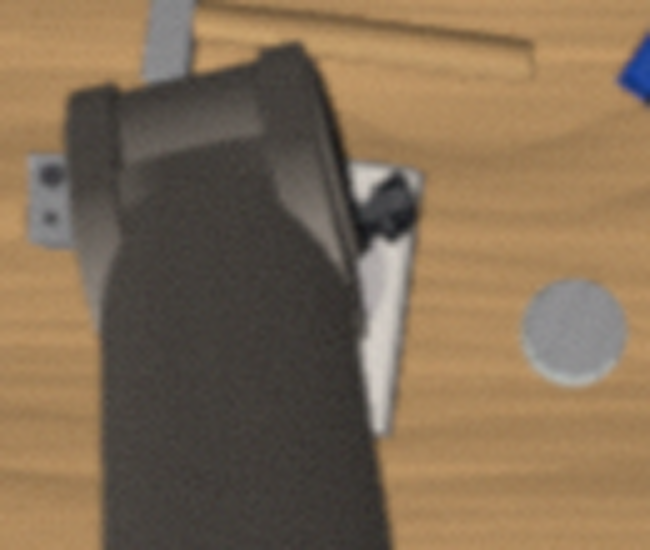

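```bash
python3 -m jog '[[[-0.1,1,0.18],0,-0.2],[[-0.1,2.5,0.18],0,-0.2],[[-0.1,3.4,0.18],0,-0.2],[[-0.1,3.8,0.18],0,-0.2],[[-0.1,3.8,0.18],0,-0.2],[[-0.1,3.8,0.18],0,-0.2]]' >/dev/null; python3 st.py;  python3 - <<'E'
from h import *
for n in('side',):
    f=grab_frame(n); cv2.imwrite(f'pics/{n}3.png',cv2.resize(f['image'][130:250,190:330],None,fx=5,fy=5,interpolation=cv2.INTER_CUBIC))
E
```

```text
t 3.7 tcp [0.5243 0.1328 0.2429] grasp [0.5244 0.1329 0.0879] xang 0.382 y [ 5.e-04  2.e-04 -1.e+00] F [0.13 0.06 0.42] M [ 0.01  -0.015 -0.042] w 0.0515 j7 1.7121027757203047
```

View pics/side3.png

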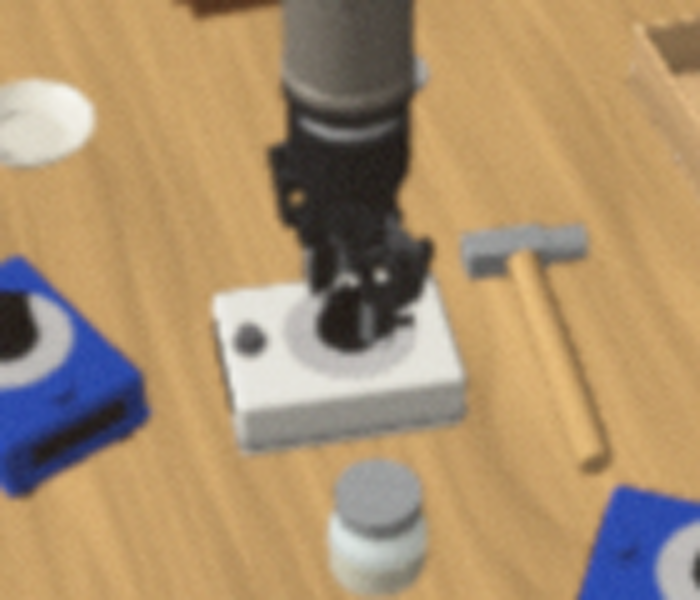

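```bash
python3 -m jog '[[[0,0,0],0,0.3],[[0,0,0],0,0.5],[[0,0,0],0,0.6],[[0,0,0],0,0.7],[[0,0,0],0,0.8],[[0,0,0],0,0.9],[[0,0,0],0,1],[[0,0,0],0,1]]' 20 >/dev/null; python3 st.py; python3 -m jog '[[[0,0,0],0,1],[[0,0,0],0,1]]' 60 >/dev/null; python3 st.py
```

```text
t 4.75 tcp [0.5242 0.133  0.2428] grasp [0.5242 0.133  0.0878] xang 0.3822 y [ 1.e-04  2.e-04 -1.e+00] F [0.5  0.17 1.2 ] M [0.16  0.105 0.061] w 0.0118 j7 1.712097546679625
t 5.0 tcp [0.5242 0.1329 0.2429] grasp [0.5242 0.133  0.0879] xang 0.3823 y [ 2.e-04  2.e-04 -1.e+00] F [-1.74  0.32  4.53] M [0.138 0.229 0.081] w 0.0109 j7 1.7121475718159087
```

```bash
python3 -m jog '[[[0,0.02,0],0,1],[[0,0.02,0],0,1]]' >/dev/null; python3 st.py; python3 -m jog '[[[0,0.02,0],0,1],[[0,0.02,0],0,1]]' >/dev/null; python3 st.py
```

```text
t 5.25 tcp [0.5242 0.1329 0.2428] grasp [0.5242 0.133  0.0878] xang 0.3823 y [ 1.e-04  3.e-04 -1.e+00] F [-2.06  0.1   7.11] M [0.143 0.379 0.11 ] w 0.0107 j7 1.7122213243328506
t 5.5 tcp [0.5242 0.1329 0.2428] grasp [0.5242 0.1329 0.0878] xang 0.3822 y [ 2.e-04  3.e-04 -1.e+00] F [-3.3   0.2   8.91] M [0.047 0.538 0.129] w 0.0111 j7 1.7122735853822248
```

```bash
python3 -m jog '[[[0,0.03,0],0,1],[[0,0.05,0],0,1],[[0,0.05,0],0,1]]' >/dev/null; python3 st.py
```

```text
t 5.875 tcp [0.5243 0.1329 0.2428] grasp [0.5243 0.133  0.0878] xang 0.3822 y [ 2.e-04  5.e-04 -1.e+00] F [-4.01 -0.24 13.51] M [0.005 0.922 0.137] w 0.011 j7 1.712474120150631
```

```bash
python3 -m jog '[[[0,0,0],0.04,1],[[0,0,0],0.08,1],[[0,0,0],0.12,1],[[0,0,0],0.16,1],[[0,0,0],0.2,1],[[0,0,0],0.2,1]]' >/dev/null; python3 st.py;python3 - <<'E'
from h import *
for n in('side',):
    f=grab_frame(n); cv2.imwrite(f'pics/{n}4.png',cv2.resize(f['image'][130:250,190:330],None,fx=5,fy=5,interpolation=cv2.INTER_CUBIC))
E
```

```text
t 6.625 tcp [0.5242 0.133  0.2428] grasp [0.5242 0.1331 0.0878] xang 0.1821 y [ 1.e-04  5.e-04 -1.e+00] F [-3.22  0.11 13.71] M [0.012 0.912 0.178] w 0.011 j7 1.5499007919361174
```

View pics/side4.png

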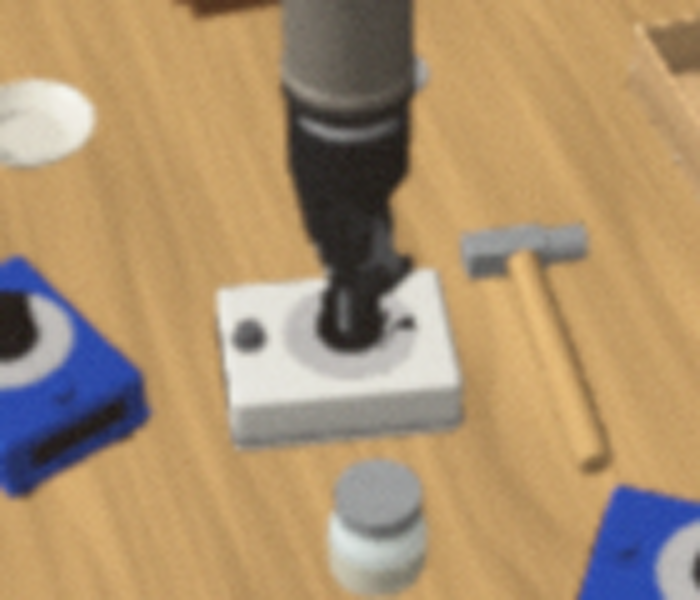

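```bash
cat > yaw.py <<'E'
import sys
from h import *
def meas(f,im):
    hsv=cv2.cvtColor(im,cv2.COLOR_BGR2HSV)
    m=((hsv[...,1]<50)&(hsv[...,2]>125)).astype(np.uint8)*255
    r=np.zeros_like(m); r[175:222,225:290]=255; m&=r
    n,l,s,c=cv2.connectedComponentsWithStats(m); i=1+np.argmax(s[1:,4]); m=(l==i)
    # right-facing (-y) side: bottom contour per column (lower edge of case, z~6mm), left edge per row (top face front edge)
    cols=range(243,278); low=np.array([(u,np.max(np.nonzero(m[:,u])[0])+.5) for u in cols])
    # subpixel on value
    g=hsv[...,1].astype(float)
    lo=[]
    for u,v in low:
        v=int(v); col=g[v-3:v+5,int(u)]; a,b=col[0],col[-1]; t=(a+b)/2
        k=np.nonzero((col[:-1]<t)&(col[1:]>=t))[0]
        if len(k): k=k[0]; lo.append((u,v-3+k+(t-col[k])/(col[k+1]-col[k])))
    W=np.array([onz(f,u,v,.006)[:2] for u,v in lo])
    p=np.polyfit(W[:,0],W[:,1],1); res=W[:,1]-np.polyval(p,W[:,0]); k=abs(res)<2*res.std()
    p=np.polyfit(W[k,0],W[k,1],1)
    le=[]
    for v in range(191,205):
        us=np.nonzero(m[v])[0]; 
        if len(us): u=us[0]; le.append((u-.5,v))
    ymid=np.polyval(p,.517)
    print('edge yaw',np.arctan(p[0]).round(4),'y@.517',ymid.round(4), 'left px',[x[0] for x in le])
if __name__=='__main__':
    f=grab_frame('side'); meas(f,cv2.imread('pics/side0.png')); meas(f,cv2.imread('pics/side1.png')); meas(f,f['image'])
E
python3 yaw.py
```

```text
edge yaw -0.1064 y@.517 0.0867 left px [np.float64(232.5), np.float64(232.5), np.float64(232.5), np.float64(232.5), np.float64(232.5), np.float64(232.5), np.float64(233.5), np.float64(233.5), np.float64(233.5), np.float64(233.5), np.float64(233.5), np.float64(234.5), np.float64(234.5), np.float64(234.5)]
edge yaw -0.1029 y@.517 0.0865 left px [np.float64(232.5), np.float64(232.5), np.float64(232.5), np.float64(232.5), np.float64(232.5), np.float64(232.5), np.float64(232.5), np.float64(233.5), np.float64(233.5), np.float64(233.5), np.float64(233.5), np.float64(234.5), np.float64(234.5), np.float64(234.5)]
edge yaw -0.1707 y@.517 0.0862 left px [np.float64(233.5), np.float64(233.5), np.float64(233.5), np.float64(233.5), np.float64(233.5), np.float64(233.5), np.float64(233.5), np.float64(233.5), np.float64(233.5), np.float64(233.5), np.float64(234.5), np.float64(234.5), np.float64(234.5), np.float64(234.5)]
```

```bash
python3 -m jog '[[[0,0.03,0],0,1],[[0,0.04,0],0,1],[[0,0.04,0],0,1]]' >/dev/null; python3 st.py; python3 -m jog '[[[0,0,0],0.03,1],[[0,0,0],0.06,1]]' >/dev/null; python3 st.py; python3 -m jog '[[[0,0,0],0.03,1],[[0,0,0],0.06,1]]' >/dev/null; python3 st.py;python3 yaw.py | tail -1|cut -c1-40
```

```text
t 7.1 tcp [0.5242 0.133  0.2427] grasp [0.5243 0.1331 0.0877] xang 0.1822 y [ 1.e-04  9.e-04 -1.e+00] F [-5.20e+00 -1.00e-02  1.74e+01] M [-0.017  1.256  0.186] w 0.0114 j7 1.5504088843872212
t 7.35 tcp [0.5242 0.133  0.2427] grasp [0.5242 0.1332 0.0877] xang 0.1219 y [ 1.e-04  8.e-04 -1.e+00] F [-4.14 -0.76 18.16] M [-0.053  1.208  0.356] w 0.0113 j7 1.5014233306772096
t 7.6 tcp [0.5242 0.1331 0.2428] grasp [0.5242 0.1332 0.0878] xang 0.062 y [ 1.e-04  9.e-04 -1.e+00] F [-4.93  0.28 17.71] M [0.026 1.272 0.354] w 0.011 j7 1.4529757190687762
edge yaw -0.1672 y@.517 0.0862 left px [
```

Between 13.5 and 17 N the timer started to hold. It had spun about 0.06 rad earlier, and now it is steady with Mz at 0.355. I carry on winding.

```bash
python3 -m jog '[[[0,0,0],0.05,1],[[0,0,0],0.1,1],[[0,0,0],0.15,1],[[0,0,0],0.2,1]]' >/dev/null; python3 st.py; python3 -m jog '[[[0,0,0],0.05,1],[[0,0,0],0.1,1],[[0,0,0],0.15,1],[[0,0,0],0.2,1]]'  >/dev/null; python3 st.py;python3 yaw.py | tail -1|cut -c1-40
```

```text
t 8.15 tcp [0.5242 0.1332 0.2427] grasp [0.5242 0.1334 0.0877] xang -0.1387 y [-0.      0.0012 -1.    ] F [-6.2   1.15 18.56] M [0.122 1.251 0.286] w 0.0111 j7 1.2914945507128295
t 8.65 tcp [0.5243 0.1333 0.2427] grasp [0.5243 0.1336 0.0877] xang -0.3384 y [ 1.0e-04  1.5e-03 -1.0e+00] F [-6.08  1.93 18.09] M [0.188 1.32  0.378] w 0.0106 j7 1.1314942244671002
edge yaw -0.1706 y@.517 0.0861 left px [
```

```bash
python3 -m jog '[[[0,0,0],0.05,1],[[0,0,0],0.1,1],[[0,0,0],0.15,1],[[0,0,0],0.2,1]]' >/dev/null; python3 st.py; python3 -m jog '[[[0,0,0],0.05,1],[[0,0,0],0.1,1],[[0,0,0],0.15,1],[[0,0,0],0.2,1]]'  >/dev/null; python3 st.py;python3 yaw.py | tail -1|cut -c1-40
```

```text
t 9.2 tcp [0.5243 0.1335 0.2428] grasp [0.5244 0.1337 0.0878] xang -0.5384 y [ 2.0e-04  1.7e-03 -1.0e+00] F [-5.22  0.78 18.46] M [0.251 1.212 0.314] w 0.0112 j7 0.9722549791221545
t 9.7 tcp [0.5244 0.1335 0.2427] grasp [0.5244 0.1338 0.0877] xang -0.7382 y [ 3.0e-04  1.9e-03 -1.0e+00] F [-5.91  2.73 17.52] M [0.367 1.194 0.294] w 0.0111 j7 0.8139390316693678
edge yaw -0.168 y@.517 0.0862 left px [n
```

```bash
python3 -m jog '[[[0,0,0],0.05,1],[[0,0,0],0.1,1]]' >/dev/null; python3 st.py; python3 -m jog '[[[0,0,0],0.02,1],[[0,0,0],0.04,1]]'  >/dev/null; python3 st.py;python3 -m jog '[[[0,0,0],0.02,1],[[0,0,0],0.04,1]]'  >/dev/null; python3 st.py;python3 yaw.py | tail -1|cut -c1-40
```

```text
t 10.0 tcp [0.5244 0.1336 0.2428] grasp [0.5245 0.1339 0.0878] xang -0.8383 y [ 4.0e-04  2.1e-03 -1.0e+00] F [-4.49  2.12 17.32] M [0.401 1.136 0.318] w 0.011 j7 0.7350900139137114
t 10.25 tcp [0.5245 0.1336 0.2428] grasp [0.5246 0.1339 0.0878] xang -0.8772 y [ 5.e-04  2.e-03 -1.e+00] F [-5.3   1.77 17.97] M [0.411 1.137 0.253] w 0.0108 j7 0.704343270834591
t 10.5 tcp [0.5245 0.1336 0.2428] grasp [0.5246 0.1339 0.0878] xang -0.9173 y [ 5.0e-04  2.1e-03 -1.0e+00] F [-4.45  2.06 17.05] M [0.424 1.138 0.294] w 0.011 j7 0.6728482645671126
edge yaw -0.1667 y@.517 0.0863 left px [
```

```bash
python3 -m jog '[[[0,0.01,0],0.02,1],[[0,0.01,0],0.03,1]]' >/dev/null; python3 st.py; python3 -m jog '[[[0,0,0],0.015,1],[[0,0,0],0.03,1]]'  >/dev/null; python3 st.py
```

```text
t 10.8 tcp [0.5245 0.1336 0.2427] grasp [0.5246 0.134  0.0877] xang -0.947 y [ 5.0e-04  2.2e-03 -1.0e+00] F [-5.79  2.37 18.64] M [0.407 1.209 0.358] w 0.011 j7 0.6495850387847437
t 11.05 tcp [0.5245 0.1336 0.2427] grasp [0.5246 0.134  0.0877] xang -0.9771 y [ 5.0e-04  2.3e-03 -1.0e+00] F [-5.14  2.52 18.84] M [0.458 1.188 0.308] w 0.0111 j7 0.6259583187986487
```

```bash
python3 -m jog '[[[0,0,0],0.01,1],[[0,0,0],0.02,1]]'  >/dev/null; python3 st.py;python3 yaw.py | tail -1|cut -c1-40
```

```text
t 11.3 tcp [0.5245 0.1337 0.2427] grasp [0.5246 0.134  0.0877] xang -0.9961 y [ 5.e-04  2.e-03 -1.e+00] F [-4.72  1.6  18.61] M [0.442 1.148 0.598] w 0.011 j7 0.6107831065075849
edge yaw -0.1682 y@.517 0.0862 left px [
```

```bash
python3 -m jog '[[[0,0,0],0.005,1],[[0,0,0],0.005,1]]'  >/dev/null; python3 st.py;python3 yaw.py | tail -1|cut -c1-40
```

```text
t 11.6 tcp [0.5245 0.1337 0.2427] grasp [0.5246 0.134  0.0877] xang -1.0003 y [ 5.e-04  2.e-03 -1.e+00] F [-5.16  1.41 19.11] M [0.38  1.168 0.682] w 0.0108 j7 0.6073243681094582
edge yaw -0.1715 y@.517 0.0862 left px [
```

Mz rose from 0.31 to 0.68 with xang at about -1.0 and the timer still, so the dial is at the stop. Now I turn back to xang of about -0.20.

```bash
python3 -m jog '[[[0,0,0],-0.05,1],[[0,0,0],-0.1,1],[[0,0,0],-0.15,1],[[0,0,0],-0.2,1]]' >/dev/null; python3 st.py;python3 yaw.py | tail -1|cut -c1-40; python3 -m jog '[[[0,0,0],-0.05,1],[[0,0,0],-0.1,1],[[0,0,0],-0.15,1],[[0,0,0],-0.2,1]]'  >/dev/null; python3 st.py;python3 yaw.py | tail -1|cut -c1-40
```

```text
t 12.15 tcp [0.5244 0.1335 0.2427] grasp [0.5245 0.1339 0.0877] xang -0.8021 y [ 3.0e-04  2.6e-03 -1.0e+00] F [-5.48  2.83 19.11] M [ 0.503  1.272 -0.398] w 0.0108 j7 0.7641886921021077
edge yaw -0.1706 y@.517 0.0862 left px [
t 12.7 tcp [0.5244 0.1334 0.2427] grasp [0.5244 0.1337 0.0877] xang -0.6022 y [ 1.0e-04  2.3e-03 -1.0e+00] F [-5.89  1.63 18.93] M [ 0.395  1.287 -0.342] w 0.0114 j7 0.9221688177249878
edge yaw -0.1706 y@.517 0.0861 left px [
```

```bash
python3 -m jog '[[[0,0,0],-0.05,1],[[0,0,0],-0.1,1],[[0,0,0],-0.15,1],[[0,0,0],-0.2,1]]' >/dev/null; python3 st.py; python3 -m jog '[[[0,0,0],-0.05,1],[[0,0,0],-0.1,1],[[0,0,0],-0.15,1],[[0,0,0],-0.2,1],[[0,0,0],-0.2,1]]'  >/dev/null; python3 st.py;python3 yaw.py | tail -1|cut -c1-40
```

```text
t 13.25 tcp [0.5243 0.1333 0.2428] grasp [0.5243 0.1336 0.0878] xang -0.4023 y [ 1.0e-04  2.1e-03 -1.0e+00] F [-5.6   1.22 18.06] M [ 0.314  1.396 -0.378] w 0.0108 j7 1.0810144086325184
t 13.875 tcp [0.5243 0.1332 0.2427] grasp [0.5243 0.1334 0.0877] xang -0.203 y [-1.0e-04  1.8e-03 -1.0e+00] F [-5.48  1.62 19.47] M [ 0.126  1.39  -0.046] w 0.0111 j7 1.2401147787680138
edge yaw -0.1697 y@.517 0.0862 left px [
```

```bash
python3 -m jog '[[[0,-0.05,0],0,1],[[0,-0.1,0],0,1],[[0,-0.1,0],0,0.6],[[0,-0.1,0],0,0.3],[[0,-0.1,0],0,-0.1],[[0,-0.1,0],0,-0.1],[[0,-0.1,0],0,-0.1]]' 20 >/dev/null; python3 st.py; python3 yaw.py | tail -1|cut -c1-40;  python3 -m jog '[[[0,-1,0],0,-0.1],[[0,-3,0],0,-0.1],[[0,-6,0],0,-0.1],[[0,-10,0],0,-0.1],[[0,-10,0],0,-0.1]]'  >/dev/null; python3 st.py;python3 yaw.py | tail -1|cut -c1-40
```

```text
t 14.8 tcp [0.5241 0.1328 0.2422] grasp [0.5241 0.1328 0.0872] xang -0.2029 y [-1.e-04 -1.e-04 -1.e+00] F [0.1  0.12 0.43] M [ 0.002 -0.023  0.027] w 0.0469 j7 1.239337973523328
edge yaw -0.1708 y@.517 0.086 left px [n
t 15.475 tcp [0.5254 0.1329 0.3459] grasp [0.5263 0.1333 0.1909] xang -0.2031 y [ 0.0062  0.0028 -1.    ] F [ 0.22  0.07 -0.49] M [ 0.057 -0.017 -0.015] w 0.047 j7 1.1694053609873702
edge yaw -0.1673 y@.517 0.0862 left px [
```

```bash
python3 -m jog '[[[0,-4,4],0,-0.1],[[0,-4,9],0,-0.1],[[0,-4,14],0,-0.1],[[0,-4,19],0,-0.1],[[0,-4,24],0,-0.1],[[0,-4,26],0,-0.1],[[0,-4,26],0,-0.1]]'  >/dev/null; python3 st.py; python3 m.py; python3 - <<'E'
from h import *
im=cv2.imread('pics/last_top.png')
cv2.imwrite('pics/top5.png',cv2.resize(im[160:240,190:290],None,fx=7,fy=7,interpolation=cv2.INTER_CUBIC))
E
```

```text
t 16.4 tcp [0.5757 0.3893 0.3805] grasp [0.5754 0.3891 0.2255] xang -0.1999 y [-0.002  -0.0011 -1.    ] F [-0.99  0.09 -0.08] M [-0.053 -0.02  -0.006] w 0.047 j7 0.8455928088943853
px [[206.1999969482422, 220.1999969482422], [216.6999969482422, 167.3000030517578], [255.1999969482422, 175.0], [244.60000610351562, 227.89999389648438]]
corners [[0.4526, 0.1995], [0.5994, 0.1748], [0.5804, 0.068], [0.4335, 0.0937]] sides [np.float64(0.1076), np.float64(0.1489), np.float64(0.1085), np.float64(0.1491)]
centre [0.5165 0.134 ] yaw -0.1734
pred axis [0.5244 0.1326] start [0.4593 0.144 ] corner [0.5998 0.1752]
[233, 180, 3, 4, 11] [233.91 181.36] z56 [0.5615 0.1263] z62 [0.5608 0.1258] z68 [0.5601 0.1253]
[223, 186, 17, 17, 218] [231.02 194.12] z56 [0.5259 0.1334] z62 [0.5254 0.1328] z68 [0.5249 0.1323]
[223, 215, 7, 7, 37] [226.24 217.76] z56 [0.4604 0.1448] z62 [0.4603 0.1441] z68 [0.4601 0.1435]
```

View pics/top5.png

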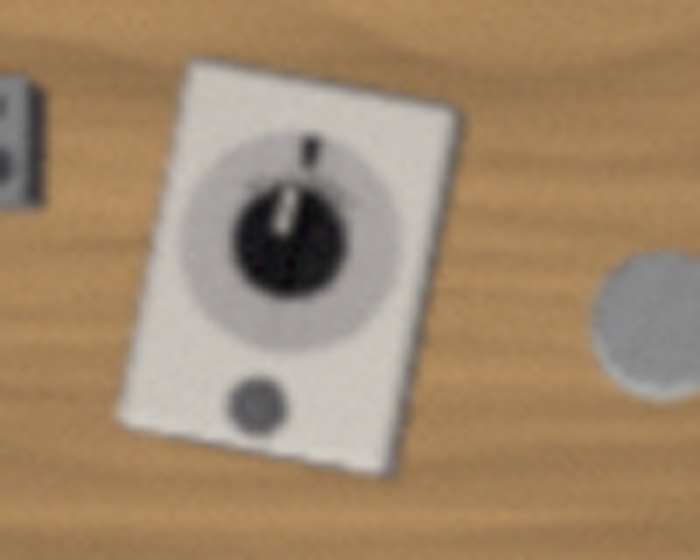

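```bash
python3 - <<'E'
from h import *
f=grab_frame('top'); g=cv2.cvtColor(f['image'],cv2.COLOR_BGR2GRAY).astype(float)
pts=[]
for v in range(186,194):
    r=g[v,226:237]; k=np.argmax(r[2:-2])+2; w=np.clip(r[k-2:k+3]-min(r[k-2],r[k+2]),0,None)
    pts.append((226+k+np.dot(w,range(-2,3))/w.sum(),v,r[k]))
pts=np.array(pts);print(pts.round(2))
q=np.array([onz(f,u,v,.097)[:2] for u,v,_ in pts if True])
k=pts[:,2]>80
p=np.polyfit(q[k,0],q[k,1],1,w=pts[k,2]);print('line',np.arctan(p[0]))
tab=onz(f,233.85,181.2,.0615)[:2]
for ax in ([.5244,.1326],[.5250,.1328]): 
  print('tab ang',np.arctan2(*(tab-ax)[::-1]),'r',np.linalg.norm(tab-ax))
  print('radial', [np.arctan2(*(x-ax)[::-1]).round(3) for x in q])
print(g[184:195,225:238].astype(int)); print(g[178:186,228:240].astype(int))
E
```

```text
[[226.92 186.   118.  ]
 [230.87 187.   135.  ]
 [230.71 188.   140.  ]
 [230.52 189.   124.  ]
 [230.25 190.   127.  ]
 [229.9  191.   140.  ]
 [229.76 192.   131.  ]
 [229.75 193.    76.  ]]
line 0.16953978778489462
tab ang -0.17602136922864 r 0.037484703938988936
radial [np.float64(0.404), np.float64(-0.127), np.float64(-0.126), np.float64(-0.117), np.float64(-0.083), np.float64(0.018), np.float64(0.113), np.float64(0.342)]
tab ang -0.1841984446020331 r 0.03693023243924289
radial [np.float64(0.406), np.float64(-0.143), np.float64(-0.146), np.float64(-0.141), np.float64(-0.112), np.float64(-0.014), np.float64(0.071), np.float64(0.369)]
[[162 159 157 159 158 155 146 147 130 122 143 156 161]
 [154 145 142 142 133 134 129 128 132 124 131 144 145]
 [137 124 132 118  95  99 112  96 102 102 113 125 133]
 [139 113  98  71  63 102 135  93  57  61  82 107 125]
 [119  76  50  38  58 114 140  90  29  27  47  77 107]
 [ 74  37  29  36  72 116 124  73  19  24  29  45  82]
 [ 44  29  24  40  88 127 108  58  21  23  21  29  59]
 [ 30  21  23  51 105 140 100  42  20  23  23  33  40]
 [ 21  25  26  49 101 131  82  28  17  24  28  26  39]
 [ 29  28  25  36  60  76  51  25  14  26  31  22  27]
 [ 28  27  20  20  22  29  25  11  23  24  28  30  27]]
[[187 186 185 182 182 180 177 182 189 192 192 193]
 [168 172 169 168 159 133 122 138 172 181 187 191]
 [161 164 163 162 144  96  63  99 147 168 176 182]
 [161 164 165 158 139  84  53  97 146 160 165 174]
 [163 164 161 157 139  85  65 108 152 163 164 169]
 [162 165 160 155 142 102  91 129 154 163 163 166]
 [159 158 155 146 147 130 122 143 156 161 164 164]
 [142 133 134 129 128 132 124 131 144 145 158 164]]
```

The dial is consistent: the stop-referenced grip angle is -0.203 and the tab is at -0.18 to -0.20 (line fits average about -0.19). The corner has moved about 7 mm. Next is the button, at about (0.4597, 0.1437).

```bash
python3 -m jog '[[[-1,0,-4],0,1],[[-2,0,-9],0,1],[[-3.5,0,-14],0,1],[[-5,0,-19],0,1],[[-6,0,-23],0,1],[[-6.5,2,-26.4],0,1],[[-6.5,4,-26.4],0,1],[[-6.5,7,-26.4],0,1],[[-6.5,9,-26.4],0,1],[[-6.5,9,-26.4],0,1]]'  >/dev/null; python3 st.py
```

```text
t 17.75 tcp [0.4586 0.1402 0.2914] grasp [0.4582 0.14   0.1364] xang -0.2052 y [-0.0029 -0.0017 -1.    ] F [-0.86 -0.38  0.14] M [-0.082 -0.005 -0.032] w 0.0001 j7 1.1227578143300536
```

```bash
python3 -m jog '[[[0,1,0],0,1],[[0,2,0],0,1],[[0,2,0],0,1],[[0,2,0],0,1]]'  >/dev/null; python3 st.py; python3 - <<'E'
from h import *
for n in('side',):
    f=grab_frame(n); cv2.imwrite(f'pics/{n}6.png',cv2.resize(f['image'][130:250,190:330],None,fx=5,fy=5,interpolation=cv2.INTER_CUBIC))
E
```

```text
t 18.25 tcp [0.4598 0.142  0.2724] grasp [0.4598 0.142  0.1174] xang -0.2028 y [ 2.e-04  1.e-04 -1.e+00] F [-0.1  -0.01 -0.52] M [-0.058 -0.01  -0.023] w 0.0002 j7 1.1431426775796119
```

View pics/side6.png

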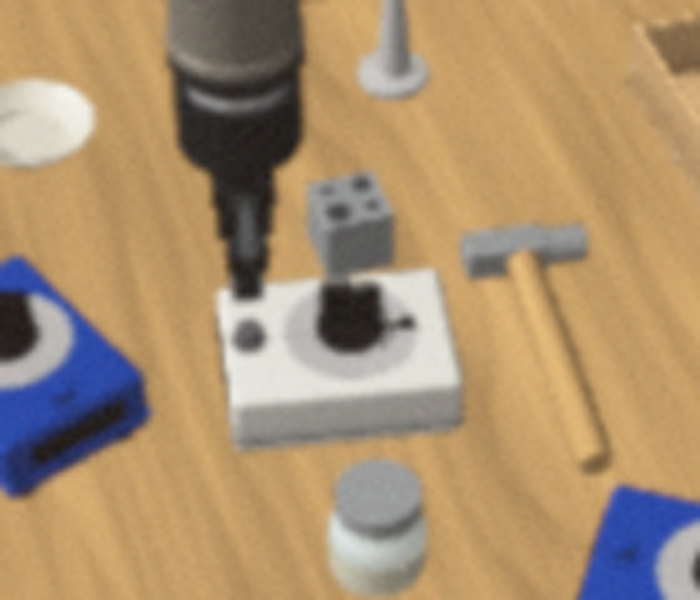

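```bash
python3 -m jog '[[[0,1,0.15],0,1],[[0,2,0.15],0,1],[[0,2.6,0.15],0,1],[[0,2.8,0.15],0,1],[[0,2.8,0.15],0,1]]'  >/dev/null; python3 st.py; python3 -m jog '[[[0,0.1,0],0,1],[[0,0.2,0],0,1],[[0,0.3,0],0,1],[[0,0.4,0],0,1]]'  >/dev/null; python3 st.py
```

```text
t 18.925 tcp [0.46   0.1434 0.2441] grasp [0.4599 0.1434 0.0891] xang -0.203 y [-3.e-04 -2.e-04 -1.e+00] F [ 0.24 -0.18  0.56] M [-0.032  0.019 -0.013] w 0.0 j7 1.169329927218738
t 19.425 tcp [0.46   0.1436 0.2405] grasp [0.4601 0.1436 0.0855] xang -0.2028 y [ 1.e-04  3.e-04 -1.e+00] F [0.13 0.32 3.99] M [-0.073  0.245  0.019] w -0.0004 j7 1.1734057776166225
```

```bash
python3 -m jog '[[[0,0.05,0],0,1],[[0,0.1,0],0,1],[[0,0.15,0],0,1],[[0,0.2,0],0,1],[[0,0.25,0],0,1],[[0,0.3,0],0,1]]'  >/dev/null; python3 st.py
```

```text
t 20.175 tcp [0.46   0.1436 0.2373] grasp [0.46   0.1436 0.0823] xang -0.2028 y [ 2.e-04  1.e-04 -1.e+00] F [0.25 0.13 4.16] M [0.035 0.121 0.02 ] w 0.0001 j7 1.1763432153737032
```

```bash
python3 -m jog '[[[0,0.05,0],0,1],[[0,0.1,0],0,1],[[0,0.13,0],0,1]]'  >/dev/null; python3 st.py; for i in 1; do python3 -m jog '[[[0,0.03,0],0,1],[[0,0.05,0],0,1]]' >/dev/null; python3 st.py; done
```

```text
t 20.55 tcp [0.46   0.1436 0.236 ] grasp [0.4601 0.1436 0.081 ] xang -0.2027 y [ 2.e-04  1.e-04 -1.e+00] F [-0.82 -0.8   4.33] M [0.041 0.062 0.034] w 0.0002 j7 1.1776574914353104
t 20.8 tcp [0.46   0.1435 0.2355] grasp [0.46   0.1435 0.0805] xang -0.2028 y [ 1.e-04  1.e-04 -1.e+00] F [-0.35 -0.85  4.12] M [ 0.113  0.048 -0.014] w -0.0002 j7 1.1781388743960985
```

Tip at about 0.0621, force still 4 N. I carry on until the hard stop shows.

```bash
python3 -m jog '[[[0,0.03,0],0,1],[[0,0.05,0],0,1]]' >/dev/null; python3 st.py; python3 -m jog '[[[0,0.02,0],0,1],[[0,0.04,0],0,1]]' >/dev/null; python3 st.py
```

```text
t 21.05 tcp [0.4601 0.1435 0.2354] grasp [0.4601 0.1436 0.0804] xang -0.2029 y [-0.e+00  4.e-04 -1.e+00] F [-2.1   0.31 10.72] M [-0.061  0.504  0.028] w -0.0001 j7 1.1786210317099843
t 21.3 tcp [0.4601 0.1435 0.2353] grasp [0.4601 0.1436 0.0803] xang -0.203 y [-0.e+00  7.e-04 -1.e+00] F [-3.7  -0.33 16.69] M [-0.174  0.903  0.038] w -0.0003 j7 1.1790254577179895
```

Hard stop reached (the force rises while the height stays put). I lift off, move clear and check.

```bash
python3 -m jog '[[[0,-0.1,0],0,1],[[0,-1,0],0,1],[[0,-4,0],0,1],[[0,-8,0],0,1],[[0,-12,0],0,1],[[0,-12,4],0,1],[[0,-12,9],0,1],[[0,-12,14],0,1],[[0,-12,19],0,1],[[0,-12,24],0,1]]' >/dev/null; python3 -m jog '[[[0,0,2],0,1],[[0,0,2],0,1],[[0,0,2],0,1]]' >/dev/null; python3 st.py; python3 m.py; python3 - <<'E'
from h import *
im=cv2.imread('pics/last_top.png')
a=cv2.resize(im[160:240,190:270],(560,560),interpolation=cv2.INTER_CUBIC)
cv2.imwrite('pics/top7.png',a)
f=grab_frame('side');cv2.imwrite('pics/side7.png',cv2.resize(f['image'][130:250,190:330],None,fx=5,fy=5,interpolation=cv2.INTER_CUBIC))
# nose/pointer line, excluding far end
f=grab_frame('top'); g=cv2.cvtColor(f['image'],cv2.COLOR_BGR2GRAY).astype(float)
q=[]
for v in range(187,193):
    r=g[v,226:236];k=np.argmax(r[2:-2])+2;w=np.clip(r[k-2:k+3]-max(r[k-2],r[k+2]),0,None);q.append(onz(f,226+k+np.dot(w,range(-2,3))/w.sum(),v,.097)[:2])
q=np.array(q);print('line',np.arctan(np.polyfit(q[:,0],q[:,1],1)[0]))
E
```

```text
t 22.925 tcp [0.5125 0.3966 0.3545] grasp [0.5124 0.3963 0.1995] xang -0.2043 y [-4.0e-04 -1.4e-03 -1.0e+00] F [ 0.21 -1.46  0.28] M [-0.023  0.03   0.039] w -0.0 j7 0.7741217115382978
px [[206.1999969482422, 220.1999969482422], [216.6999969482422, 167.3000030517578], [255.1999969482422, 175.0], [244.60000610351562, 227.89999389648438]]
corners [[0.4526, 0.1995], [0.5994, 0.1748], [0.5804, 0.068], [0.4335, 0.0937]] sides [np.float64(0.1076), np.float64(0.1489), np.float64(0.1085), np.float64(0.1491)]
centre [0.5165 0.134 ] yaw -0.1734
pred axis [0.5244 0.1326] start [0.4593 0.144 ] corner [0.5998 0.1752]
[233, 180, 3, 4, 11] [233.91 181.36] z56 [0.5615 0.1263] z62 [0.5608 0.1258] z68 [0.5601 0.1253]
[223, 186, 17, 17, 221] [231.   194.06] z56 [0.5261 0.1335] z62 [0.5256 0.1329] z68 [0.5251 0.1323]
[223, 215, 7, 7, 38] [226.26 217.66] z56 [0.4607 0.1447] z62 [0.4606 0.1441] z68 [0.4604 0.1435]
line -0.20312717133374186
```

View pics/top7.png

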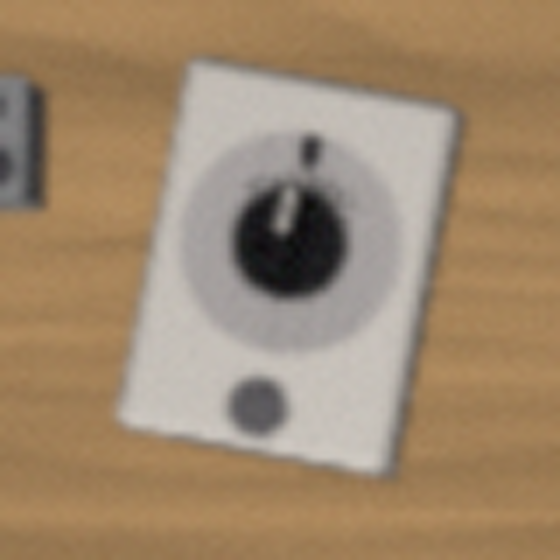

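View pics/side7.png

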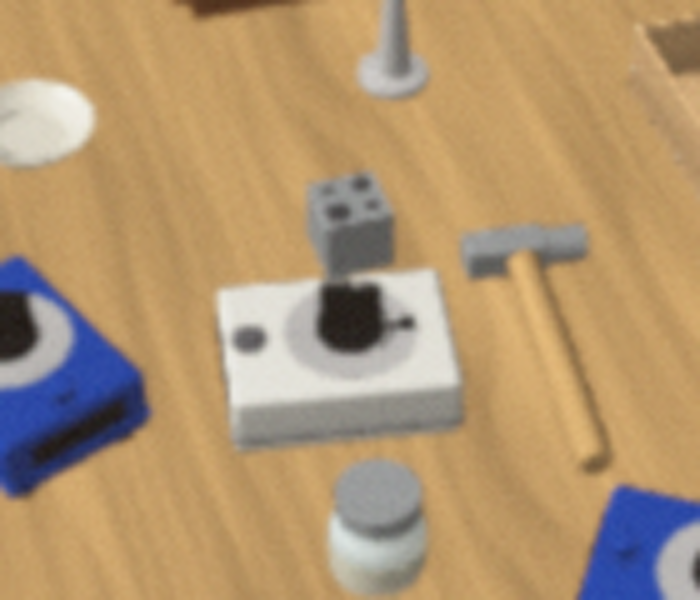

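The pictures show the button down (side crop 249,339), the nose pointing at the tab (385–405,323), and nothing else moved. The pointer line is at -0.203 rad against the tab at -0.18 to -0.20.

```bash
python3 -c "
from bench import hand_in; print(hand_in())"
```

```text
the job is handed in; nothing more can be done
None
```

The timer is set and handed in at about 23 s: the dial was wound to its end stop, turned back to the tab and let go, and the start button was pressed home. The hand-in reports no verdict.

- **Winding:** I leaned on the dial with 17–19 N for most of the turn. The stop showed as a moment rise from about 0.31 to 0.68 N m with the timer still.
- **Pointer:** my last fit put it at −0.203 rad. The tab measured between −0.176 and −0.197 rad, so they agree within about 0.03 rad against the allowed 0.1. Earlier pointer readings from the coarse pictures scattered by about ±0.05 rad.
- **Button:** it gave way at about 4 N over roughly 6 mm. The force then rose to 16.7 N with almost no further travel, and it looks flush in the last side view.
- **Timer shift:** the timer did spin a little. It turned about 0.07 rad clockwise between gripping the dial and the first 0.2 rad of turn, when my lean was only up to 13.5 N. Its corner ended about 7 mm from where it started, inside the 15 mm limit, and the timer stayed put after that.
- **Other items:** nothing moved in the last views taken around the timer; I did not re-measure things outside those views, such as the brush and wood rest. The arm was clear of everything at hand-in.

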